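# Reset the kitchen machine and hold its beater home in the drive

## Task

Reset the low kitchen machine: twist its knob clockwise to the stop and let go so that it springs back. Then take the beater out of its parking cup, turn it so that its ribs mesh with the machine's drive and press it down fully home, upright, against the ejector spring; finish still holding it pressed there, because it would pop up if released. Leave the other things standing where they are.

Things in the scene. Friction and masses are not known exactly. Their poses are not given: they have to be found in the camera images.
- machine: Low white kitchen-machine base, fixed to the worktop, 140 x 190 x 50 mm high (x, y, z of its own frame), origin at the centre of its underside; z up. Its drive stands on its top at own (0, +48) mm, its reset knob at own (0, -48) mm.
- drive_floor (a point): Centre of the floor of the drive, 54 mm above the worktop; z up. On this steel disc four square jaws (9 x 9 mm, 12 mm high) leave a cross of two slots, 8 mm wide, along this point's x and y axes. The beater's ribs go in with 1.5 mm play a side, about 6 degrees of turn; unmeshed it rests on the jaws, 12 mm too high. A round collar (inner radius 23 mm) round it ends 8 mm above this point.
- drive (a joint): Angle of the drive about z, relative to the machine, positive anticlockwise from above. It turns stiffly (0.15 N m): it stays put while a beater is turned on top of the jaws under a light push; once meshed it turns with the beater.
- ejector (a joint): Spring pin (6 mm thick) in the middle of the drive: 0 m when up (its top 10 mm above the drive floor), about 0.010 when a beater is fully home on the drive floor. Pushes up with 3 N when up and 8 N at home, so it lifts a released beater.
- knob (a joint): Angle of the reset knob: 0 rad at rest, 1.0 at its stop, growing as it is turned clockwise seen from above (negative about z). A spring (0.03 N m at rest, 0.09 N m at the stop) brings it back to 0 when released.
- knob_grip (a point): On the knob's axis (vertical), at the height to grip it, 78 mm above the worktop. The grip is an upright black bar 42 mm long along this point's x axis (which turns with the knob), 12 mm thick along y, from 58 mm to 88 mm above the worktop.
- beater: Steel beater upright in its cup, 126 mm high, 110 to 180 g, origin at its foot centre. 0-14 mm four ribs in a cross along own x and y (33 mm across, 5 mm thick, lowest 3 mm tapered); 14-19 flange of 20 mm radius; thin post; 24-84 two flat loops out to 33 mm along own +x and -x; 90-126 black square grip 16 x 16 mm, faces across own x and y. Fits at any quarter turn.
- stand: Grey round parking cup, fixed, 56 mm across and 14 mm high, origin at the centre of its underside; its inner floor, where the beater's foot stands, is 4 mm up. The beater is lifted straight up out of it.
- timer: Bystander: wind-up kitchen timer, 61 mm across, 56 mm high, origin at its underside.
- pot: Bystander: small low jar with a lid, 62 mm across, 35 mm high, origin at its underside.
- tin: Bystander: food tin, 57 mm across, 72 mm high, origin at its underside.
- garlic: Bystander: garlic bulb, 60 mm, origin at its underside.
- spice_jar: Bystander: glass spice jar with a dark lid, 44 mm across, 96 mm high, origin at its underside.
- salt: Bystander: salt shaker, 44 mm across, 90 mm high, origin at its underside.
There are look-alikes about, which are no part of the job. There is more than one size of the stand; the one meant has the size given above.

How it is judged:
By the outcome, as a careful person would: the job done as asked, in the order asked, and still so for the second after the job is handed in, while the arm keeps its last pose, push and grip.
It also fails if it takes over 51 s, if anything falls off the work surface, if the arm or the gripper's body presses on something with over 40 N, if the wrist force passes 120 N, or if a joint passes its speed limit or range.

## Robot

A 6-joint arm with a two-finger parallel gripper is mounted at the origin on a cart in front of the work surface, level with it; the furniture and walls round the work are solid. World frame = base frame: x ahead of the robot, y to its left, z up, the work surface at z = 0. Lengths are in m, angles in rad, forces in N, time in s.
With the tool pointing down it reaches from about 0.275 to 0.825 m from the base axis. Payload 5.2 kg.
Tool frame: the origin (TCP) lies midway between the tips of the shut fingers; the grasp point (between the pads) lies 19 mm behind it (manip.pinch_z is the distance from the TCP to the grasp point, in m); z points along the fingers, y is the line along which they close (so a half turn about z gives the same grasp; the last joint's range is limited). The gripper opens to 93 mm and grips with 3 to 60 N. Pads are 15 mm wide; open, the fingers measure 128 mm over their backs; the gripper's body (75 mm by 188 mm) begins 65 mm behind the grasp point.
Start: joints at [-1.46, 0.259, 1.535, -0, 1.348, -0.203], TCP at [0.17, -0.523, 0.219] pointing down, gripper open.
Joint ranges: [-3.14, 3.14], [-0.91, 2.08], [0.19, 2.58], [-1.22, 4.36], [0.22, 2.71], [-3.12, 3.12]. Speed limits (rad/s): [2.57, 2.57, 3.14, 3.14, 3.14, 3.14].

## Interface

Orientations are given as a rotation vector (axis times angle).
In Python, from rig import manip, snapshot, calibration, sign_off, look_for, spot_point gives the robot as it stands.
- The arm moves only by the tool send_rows, never from a script. Its argument "series" is one flat list of numbers, 4 for each row, row after row: the shift along the tool's x, y, z each as a share of 60 mm, from -1 to 1, then the turn about the tool's z as a share of 5 degrees, from -1 to 1. A call has 1 to 20 rows; each row shifts and turns the commanded pose from where the row before left it, along the tool's axes as they then stand; what a row does not reach is not made up. A row lasts 1/8 s, in which the tool goes at most 62.5 mm and 10.7 degrees, less where a joint would pass 70% of its speed; a pose out of reach is approached as far as the arm can. A call with a number of a shift or a turn outside -1 to 1 is refused whole. A call with a gripper value outside its range is refused whole. "gripper" is the closure, from -1 (fully open) to 1 (shut), set as the call begins (left out, the last holds). The fingers move at their own pace and stop on an object; "squeeze" is the grip in N (left out, the last holds). Time passes only in rows, so rows that do not move let the fingers close. It gives the time, the measured TCP pose, the force, the opening and the grip force at its end, in the units of the state.
- manip.sense(): the state, without advancing time (a new reading comes with each control period).
- snapshot(name): name is "side" or "top"; returns the picture (400x640x3 uint8, blue, green, red); there is no depth.
- calibration(name): a dict with "vertical_fov" (degrees; the focal length in pixels is half the picture's height over the tangent of half this angle, whatever the lens; pixels are square), "cx", "cy" (the principal point, pixels), "k1" (the pictures are not rectified: a ray, as slopes to the right and down, at radius r is drawn at 1 + k1 r^2 times it, then the intrinsics apply), "view" (4x4, takes a point from world to camera coordinates). Camera axes: x right, y down, z forward; pixel columns grow to the right and rows downward; lengths in m; the calibration is good to about 2 mm. A picture is of the moment at which its call begins. calibration takes no time and is no camera call.
- sign_off(): hands the job in; it is judged then, once.
Trained networks look in the newest picture that a camera, given by its name, has taken for a name from the list of things; names that differ only in an ending like _2 or _b are one class to them, and where a whole thing is asked for, a point or a joint stands for the part that bears it (a point fixed in the world has none). Each returns a list of dicts, best first, with "confidence" (0 to 1); they miss things now and then, are a little off and sometimes report something else, mostly with a low value. They report only what shows in the picture. A call takes as long as a camera call. They do not tell look-alikes from the thing itself.
- look_for(camera, name): "pixel" ([column, row] in pixels, amid what is visible of it).
- spot_point(camera, name): "pixel" ([column, row] in pixels: a listed point, or the origin of a listed thing).
The state is a dict: "t": time; "joints": joint angles; "joint_vel": joint speeds; "tau": joint torques, N m; "ee_pos": TCP position; "orientation": TCP orientation; "contact_force": force on the tool from outside, world axes, zero at the start; "torque": the same for the moment, N m; "gripper_width": opening from 0.0 (shut) to 1.0 (fully open); "gripper_force": force on a finger pad.
Only numpy, scipy, OpenCV 4.12 (cv2) and the standard library are available. Lean on these libraries where they do the work, as an engineer would, in place of code of your own. Each camera call takes 0.05 s, during which the arm holds its last target. There are 200 camera calls.

## Working session

There is one attempt and no reset: what is moved stays moved. The work goes in short steps, Python scripts to look and compute and a tool call to move; the robot and the scene stay as the last step left them, time stands still between calls to the robot, and variables do not carry over. Pictures are saved under pics/ and viewed, at most 10 in all, crops included, and the job is handed in when it is done.

Besides the shell and the picture viewer there is one more tool, called after "Call:" by a JSON object that holds its "method" and its "body", one argument or row to a line. send_rows: Moves the arm, as the interface text tells. Shift numbers are shares of 60 mm and turn numbers shares of 5 degrees, none past 1 either way. Its arguments: {"type":"object","properties":{"series":{"type":"array","items":{"type":"number"}},"gripper":{"type":"number"},"squeeze":{"type":"number"}},"required":["series"]}

```bash
mkdir -p pics; cat > h.py <<'E'
import numpy as np, cv2
from rig import manip, snapshot, calibration, sign_off, look_for, spot_point
def K(n):
    c=calibration(n); f=200/np.tan(np.radians(c["vertical_fov"])/2); return c,f
def ray(n,p):
    c,f=K(n); d=np.array([(p[0]-c["cx"])/f,(p[1]-c["cy"])/f]); u=d.copy()
    for _ in range(30): u=d/(1+c["k1"]*(u@u))
    V=np.array(c["view"]); R=V[:3,:3]; return -R.T@V[:3,3], R.T@np.array([u[0],u[1],1])
def atz(n,p,z):
    o,d=ray(n,p); return o+d*(z-o[2])/d[2]
def proj(n,P):
    c,f=K(n); V=np.array(c["view"]); q=V[:3,:3]@np.array(P)+V[:3,3]; u=q[:2]/q[2]; u=u*(1+c["k1"]*(u@u)); return u*f+[c["cx"],c["cy"]]
E
cat > a.py <<'E'
from h import *
s=manip.sense(); print(s["t"],s["ee_pos"],s["orientation"],manip.pinch_z)
for n in("side","top"):
    cv2.imwrite(f"pics/{n}0.png",snapshot(n)); o,_=ray(n,[320,200]); print(n,o.round(3))
    for k,z in(("machine",0),("drive_floor",.054),("knob_grip",.078),("beater",.004),("stand",0),("tin",0),("salt",0),("spice_jar",0)):
        for r in spot_point(n,k)[:3]: print(n,k,np.round(r["pixel"],1),round(r["confidence"],2),atz(n,r["pixel"],z).round(4))
print(manip.sense()["t"])
E
python3 a.py
```

```text
0.0 [ 0.16973918 -0.52259164  0.21783157] [-3.10123394e+00 -4.90605047e-01 -1.42310288e-04] 0.0188
side [ 0.586 -0.883  0.645]
side machine [320.8 199.7] 0.85 [0.4905 0.1576 0.    ]
side drive_floor [329.7 179.8] 0.59 [0.5176 0.2015 0.054 ]
side knob_grip [314.9 190.1] 0.46 [0.4788 0.0871 0.078 ]
side knob_grip [317.6 165.1] 0.38 [0.4707 0.2622 0.078 ]
side beater [278.4 293. ] 0.64 [ 0.4268 -0.279   0.004 ]
side stand [320.9 283.4] 0.61 [ 0.5249 -0.2354  0.    ]
side stand [277.5 295.6] 0.49 [ 0.4252 -0.2836  0.    ]
side tin [355.  167.9] 0.61 [0.6046 0.4059 0.    ]
side salt [327.5 317.8] 0.85 [ 0.5487 -0.3405  0.    ]
side spice_jar [265.8 338.8] 0.66 [ 0.4233 -0.4058  0.    ]
top [ 0.337 -0.002  1.326]
top machine [275.1 208.8] 0.93 [0.4963 0.1443 0.    ]
top drive_floor [328.  201.6] 0.61 [ 0.5116 -0.0243  0.054 ]
top drive_floor [260.  200.4] 0.5 [0.516  0.1852 0.054 ]
top knob_grip [284.3 212.6] 0.57 [0.4753 0.1078 0.078 ]
top knob_grip [425.  194.1] 0.16 [ 0.5305 -0.3186  0.078 ]
top beater [409.6 228.4] 0.6 [ 0.4317 -0.2842  0.004 ]
top stand [408.9 230.1] 0.64 [ 0.4266 -0.2826  0.    ]
top stand [394.9 201.3] 0.52 [ 0.5194 -0.2402  0.    ]
top tin [190.5 176.9] 0.98 [0.6015 0.4216 0.    ]
top salt [445.9 229.8] 0.54 [ 0.427  -0.4017  0.    ]
top salt [429. 194.] 0.44 [ 0.5429 -0.3514  0.    ]
top spice_jar [447. 230.] 0.8 [ 0.4263 -0.4053  0.    ]
top spice_jar [328.2 203. ] 0.17 [ 0.5145 -0.0258  0.    ]
0.9
```

```bash
python3 - <<'E'
import cv2
a=cv2.imread("pics/side0.png");b=cv2.imread("pics/top0.png")
cv2.imwrite("pics/s1.png",cv2.resize(a[120:360,220:420],None,fx=2.5,fy=2.5,interpolation=2))
cv2.imwrite("pics/t1.png",cv2.resize(b[140:260,210:460],None,fx=3.2,fy=3.2,interpolation=2))
cv2.imwrite("pics/t2.png",cv2.resize(b[185:230,235:310],None,fx=10,fy=10,interpolation=2))
E
```

```text
(no output)
```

View pics/s1.png

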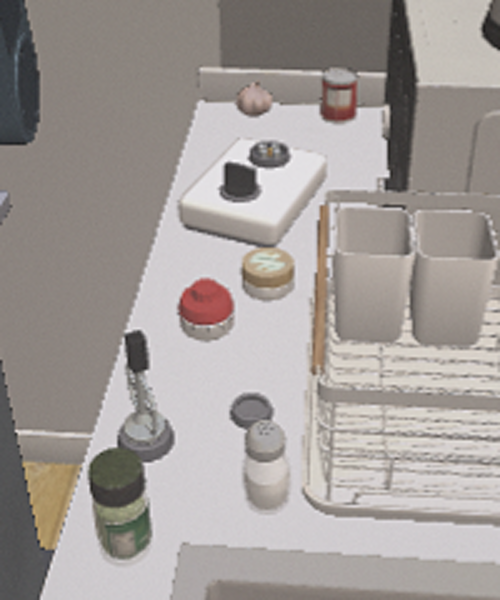

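View pics/t1.png

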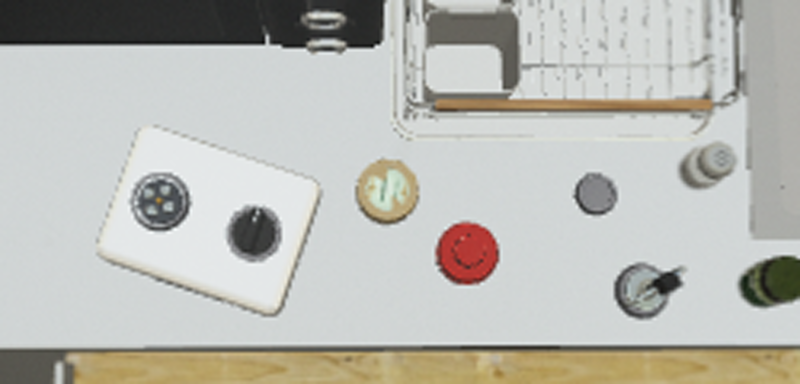

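View pics/t2.png

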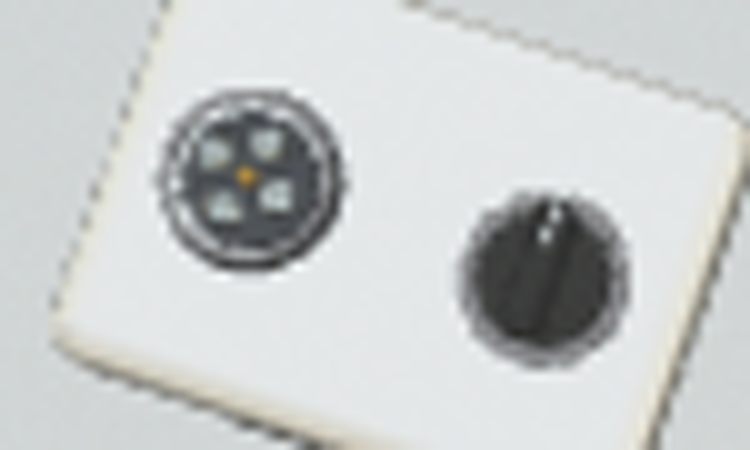

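The top view shows the machine with the drive at crop px (250,178), its jaws turned about 11°, and the knob at (543,280). In s1/t1 the beater stands in the larger cup, at t1 (642,290), and the small cup is a decoy. Next I'll zoom in on the beater and knob to get their yaw.

```bash
cat > b.py <<'E'
from h import *
a=cv2.imread("pics/side0.png");b=cv2.imread("pics/top0.png")
def crop(im,x,y,w,h): return cv2.resize(im[y:y+h,x:x+w],(w*10,h*10),interpolation=cv2.INTER_CUBIC)
m=np.zeros((600,800,3),np.uint8)
m[:300,:400]=crop(b,395,210,40,30)      # beater top
m[:300,400:]=crop(b,270,198,40,30)      # knob top
m[300:,:400]=crop(a,295,175,40,30)   # knob side
m[300:,400:]=cv2.resize(a[248:308,255:315],(400,300)) [:, :]
cv2.imwrite("pics/m1.png",m)
# jaws
q=[(213,153),(268,142),(278,194),(224,205)]
J=np.array([atz("top",[235+x/10-.45,185+y/10-.45],.066)[:2] for x,y in q]); print(J.round(4),J.mean(0))
for i in range(4):
    d=J[(i+1)%4]-J[i]; print(np.linalg.norm(d)*1e3,np.degrees(np.arctan2(d[1],d[0]))%90)
C=[(145,125),(320,182),(278,315),(98,255)]
P=np.array([atz("top",[210+x/3.2,140+y/3.2],.05)[:2] for x,y in C]);print(P.round(4),P.mean(0))
E
python3 b.py
```

```text
[[0.516  0.1962]
 [0.5193 0.1794]
 [0.5033 0.1761]
 [0.5    0.1926]] [0.50966353 0.18608336]
17.11583710084975 11.255351272481903
16.366319449663752 11.675206056149676
16.787027132593465 11.456348267148883
16.430901446559567 12.82069187965152
[[0.5837 0.2016]
 [0.5271 0.0312]
 [0.399  0.0712]
 [0.4568 0.2447]] [0.49161973 0.13718157]
```

View pics/m1.png

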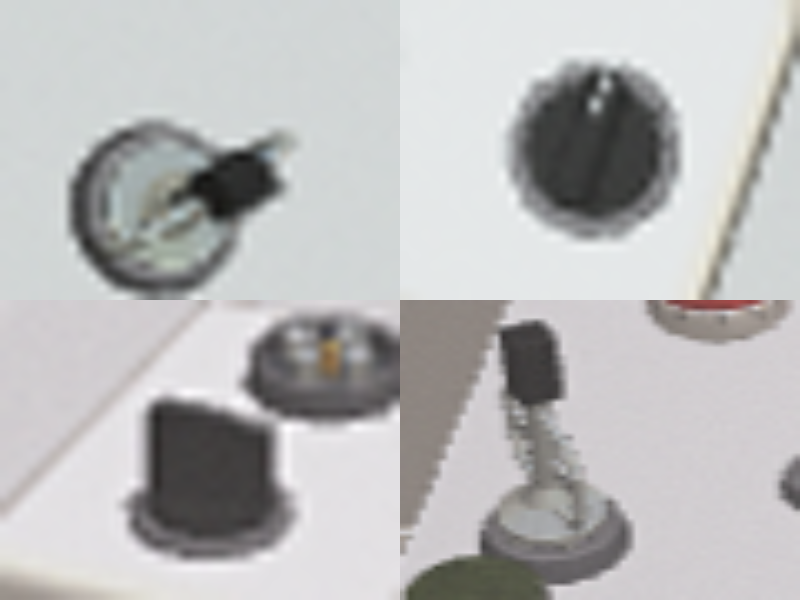

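```bash
cat >> h.py <<'E'
from scipy.spatial.transform import Rotation as Ro
def to(P,psi=None):
    "remaining shift in tool axes (units of 60mm) and turn (units of 5deg)"
    s=manip.sense(); R=Ro.from_rotvec(s["orientation"]).as_matrix(); p=np.degrees(np.arctan2(R[1,0],R[0,0]))
    d=R.T@(np.array(P)-s["ee_pos"])/.06
    print("t",round(s["t"],2),"pos",np.round(s["ee_pos"],4),"psi",round(p,1),"j6",round(np.degrees(s["joints"][5]),1),"shift60",d.round(3),"turn5",None if psi is None else round((p-psi)/5,2))
E
python3 - <<'E'
from h import *
ang=lambda d:round(np.degrees(np.arctan2(d[1],d[0])),1)
L=atz("side",[310.05,184.55],.088);Rr=atz("side",[321.75,187.35],.088);print("bar",L,Rr,np.linalg.norm(L-Rr),ang(Rr-L))
a=atz("top",[270+18.2-.45,198+22-.45],.088);b=atz("top",[270+20.2-.45,198+6.5-.45],.088);print("bar top",a,b,ang(b-a),np.linalg.norm(b-a))
print("disc",atz("top",[288.85,212.35],.056))
# bar side face lines
print(ang(atz("top",[290.35-.45,203],.088)-atz("top",[288.0-.45,216.2],.088)))
e=atz("top",[423.75,223.05],.058);f=atz("top",[406.55,234.55],.058);print("loops",e,f,(e+f)/2,ang(e-f),np.linalg.norm(e-f))
print("cup",atz("top",[395+15.5-.45,210+20.8-.45],.012))
print("grip top",atz("top",[395+23.5-.45,210+18.5-.45],.112))
print("grip side",atz("side",[255+(533-400)*.15,248+62*.2],.112), proj("side",[.428,-.283,.112]),[255+133*.15,248+62*.2])
to([.478,.094,.219],165)
E
```

```text
bar [0.46196904 0.1034187  0.088     ] [0.50013925 0.08850008 0.088     ] 0.040982073598607054 -21.3
bar top [0.45332164 0.09649912 0.088     ] [0.49986856 0.09084918 0.088     ] -6.9 0.04688855961554936
disc [0.47845692 0.09582547 0.056     ]
-9.6
loops [ 0.4440229  -0.31665475  0.058     ] [ 0.40915156 -0.26276939  0.058     ] [ 0.42658723 -0.28971207  0.058     ] -57.1 0.06418443567874167
cup [ 0.42498033 -0.28372817  0.012     ]
grip top [ 0.4248814  -0.28597015  0.112     ]
grip side [ 0.42795698 -0.28518309  0.112     ] [275.15863606 259.74672612] [274.95, 260.4]
t 0.9 pos [ 0.1698 -0.5232  0.2187] psi 18.0 j6 -11.6 shift60 [ 8.061e+00 -8.198e+00 -6.000e-03] turn5 -29.4
```

Call:
{"method": "send_rows", "body": {
  "series": [0.673, -0.684, 0, 0, 0.673, -0.684, 0, 0, 0.673, -0.684, 0, 0, 0.673, -0.684, 0, 0, 0.673, -0.684, 0, 0, 0.673, -0.684, 0, 0, 0.673, -0.684, 0, 0, 0.673, -0.684, 0, 0, 0.673, -0.684, 0, 0, 0.673, -0.684, 0, 0, 0.673, -0.684, 0, 0, 0.673, -0.684, 0, 0, 0, 0, 0, -1, 0, 0, 0, -1, 0, 0, 0, -1, 0, 0, 0, -1, 0, 0, 0, -1, 0, 0, 0, -1, 0, 0, 0, -1, 0, 0, 0, -1],
  "gripper": -1
}}

```text
t: 3.4
ee_pos: [0.4787, 0.0949, 0.2187]
orientation: [2.746, 1.526, 0.0]
contact_force: [0.3, -0.8, -0.1]
gripper_width: 0.998
gripper_force: 0.0
```

Call:
{"method": "send_rows", "body": {
  "series": [0, 0, 0, -1, 0, 0, 0, -1, 0, 0, 0, -1, 0, 0, 0, -1, 0, 0, 0, -1, 0, 0, 0, -1, 0, 0, 0, -1, 0, 0, 0, -1, 0, 0, 0, -1, 0, 0, 0, -1, 0, 0, 0, -1, 0, 0, 0, -1, 0, 0, 0, -1, 0, 0, 0, -1, 0, 0, 0, -1, 0, 0, 0, -1, 0, 0, 0, -1, 0, 0, 0, -1, 0, 0, 0, -1, 0, 0, 0, -1]
}}

```text
t: 5.9
ee_pos: [0.4787, 0.0949, 0.2187]
orientation: [0.596, 3.084, 0.0]
contact_force: [0.4, -0.5, -0.3]
gripper_width: 1.0
gripper_force: 0.0
```

```bash
python3 -c "
from h import *
to([.4785,.095,.064],163)"
```

```text
t 5.9 pos [0.4787 0.0949 0.2187] psi 158.1 j6 -70.1 shift60 [4.000e-03 1.000e-03 2.579e+00] turn5 -0.97
```

Call:
{"method": "send_rows", "body": {
  "series": [0, 0, 0.7, -1, 0, 0, 0.7, 0, 0, 0, 0.7, 0, 0, 0, 0.48, 0, 0, 0, 0, 0]
}}

```text
t: 6.52
ee_pos: [0.4769, 0.0949, 0.0621]
orientation: [-0.464, -3.102, 0.001]
contact_force: [0.3, -0.6, 0.1]
gripper_width: 1.0
gripper_force: 0.0
```

Call:
{"method": "send_rows", "body": {
  "series": [0, 0, 0, 0, 0, 0, 0, 0, 0, 0, 0, 0, 0, 0, 0, 0, 0, 0, 0, 0, 0, 0, 0, 0],
  "gripper": 1,
  "squeeze": 20
}}

```text
t: 7.28
ee_pos: [0.4787, 0.0949, 0.0639]
orientation: [0.465, 3.107, 0.0]
contact_force: [-0.1, -0.3, -0.5]
gripper_width: 0.405
gripper_force: 0.0
```

```bash
python3 -c "
from h import *
to([.4785,.095,.064],163)
s=manip.sense();print(s['contact_force'],s['torque'],s['gripper_width']*93,s['gripper_force'])
cv2.imwrite('pics/k.png',np.vstack([cv2.resize(snapshot('side')[140:220,270:370],(600,480))]))"
```

```text
t 7.28 pos [0.4787 0.0949 0.0639] psi 163.0 j6 -74.9 shift60 [ 0.004  0.001 -0.002] turn5 -0.0
[-0.13474636 -0.26879151 -0.48110932] [ 0.00847666 -0.13771653 -0.00076403] 37.703404454378266 0.0
```

View pics/k.png

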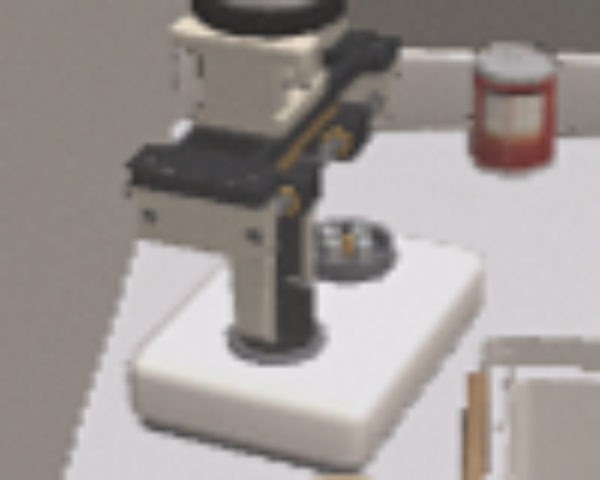

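The fingers straddle the knob bar, seen around (265,330) in the crop, and they are still closing.

Call:
{"method": "send_rows", "body": {
  "series": [0, 0, 0, 0, 0, 0, 0, 0, 0, 0, 0, 0, 0, 0, 0, 0, 0, 0, 0, 0]
}}

```text
t: 7.95
ee_pos: [0.479, 0.0961, 0.0639]
orientation: [0.466, 3.106, 0.004]
contact_force: [1.3, 5.4, -0.6]
gripper_width: 0.127
gripper_force: 19.9
```

```bash
python3 -c "
from h import *
s=manip.sense();print(s['contact_force'],s['torque'],s['gripper_width']*93,s['gripper_force'])"
```

```text
[ 1.25691624  5.38224609 -0.63813956] [ 0.96126517 -0.40597624 -0.18975543] 11.815488207849063 19.924624264240265
```

Call:
{"method": "send_rows", "body": {
  "series": [0, 0.025, 0, 0, 0, 0, 0, 1, 0, 0, 0, 1, 0, 0, 0, 1, 0, 0, 0, 1, 0, 0, 0, 1, 0, 0, 0, 1, 0, 0, 0, 1, 0, 0, 0, 1, 0, 0, 0, 1, 0, 0, 0, 1, 0, 0, 0, 0, 0, 0, 0, 0]
}}

```text
t: 9.57
ee_pos: [0.4789, 0.0962, 0.0638]
orientation: [-1.732, -2.621, 0.001]
contact_force: [-0.5, -0.5, 1.0]
gripper_width: 0.128
gripper_force: 20.0
```

```bash
python3 -c "
from h import *
to([.4785,.095,.064],163)
s=manip.sense();print(s['contact_force'],s['torque'],s['gripper_width']*93,s['gripper_force'])"
```

```text
t 9.57 pos [0.4789 0.0962 0.0638] psi 113.1 j6 -24.8 shift60 [-0.015 -0.014 -0.003] turn5 -9.98
[-0.4910562  -0.45443988  1.01868614] [-0.12213313  0.02885259  0.08790448] 11.920826001399439 19.953322112560272
```

Call:
{"method": "send_rows", "body": {
  "series": [0, 0, 0, 1, 0, 0, 0, 1, 0, 0, 0, 0, 0, 0, 0, 0]
}}

```text
t: 10.07
ee_pos: [0.479, 0.0961, 0.0638]
orientation: [-1.953, -2.461, 0.001]
contact_force: [-1.0, -1.0, 0.9]
gripper_width: 0.126
gripper_force: 20.1
```

```bash
python3 -c "
from h import *
to([.4785,.095,.064],163)
s=manip.sense();print(s['contact_force'],s['torque'],s['gripper_width']*93,s['gripper_force'])"
```

```text
t 10.07 pos [0.479  0.0961 0.0638] psi 103.1 j6 -14.9 shift60 [-0.017 -0.012 -0.003] turn5 -11.98
[-0.95990896 -1.03170894  0.88716388] [-0.2898998   0.14117222  0.27541961] 11.676807711963816 20.073417127132416
```

Call:
{"method": "send_rows", "body": {
  "series": [0, 0, 0, 0.5, 0, 0, 0, 0, 0, 0, 0, 0]
}}

```text
t: 10.45
ee_pos: [0.479, 0.096, 0.0638]
orientation: [2.007, 2.417, -0.001]
contact_force: [-2.0, -3.0, 1.8]
gripper_width: 0.13
gripper_force: 20.6
```

Call:
{"method": "send_rows", "body": {
  "series": [0, 0, 0, 0, 0, 0, 0, 0, 0, 0, 0, 0, 0, 0, 0, 0, 0, 0, 0, 0, 0, 0, 0, 0, 0, 0, 0, 0, 0, 0, 0, 0, 0, 0, 0, 0, 0, 0, -0.8, 0, 0, 0, -0.8, 0, 0, 0, -0.8, 0, 0, 0, -0.2, 0, 0, 0, 0, 0],
  "gripper": -1
}}

```text
t: 12.2
ee_pos: [0.4793, 0.0963, 0.2201]
orientation: [2.009, 2.414, 0.001]
contact_force: [0.4, -0.7, -0.5]
gripper_width: 1.004
gripper_force: 0.0
```

```bash
python3 -c "
from h import *
to([.426,-.286,.219],123)
cv2.imwrite('pics/k2.png',cv2.resize(snapshot('side')[140:220,270:370],(600,480)))"
```

```text
t 12.2 pos [0.4793 0.0963 0.2201] psi 100.5 j6 -12.2 shift60 [-6.104 -2.032  0.017] turn5 -4.5
```

View pics/k2.png

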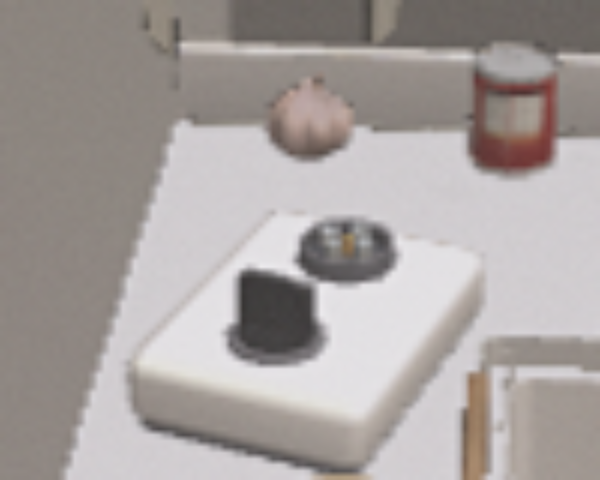

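The crop shows the knob sprung back to its first pose at about (275,305). Next is the beater.

Call:
{"method": "send_rows", "body": {
  "series": [-0.763, -0.254, 0, 0, -0.763, -0.254, 0, 0, -0.763, -0.254, 0, 0, -0.763, -0.254, 0, 0, -0.763, -0.254, 0, 0, -0.763, -0.254, 0, 0, -0.763, -0.254, 0, 0, -0.763, -0.254, 0, 0, 0, 0, 0, -1, 0, 0, 0, -1, 0, 0, 0, -1, 0, 0, 0, -1, 0, 0, 0, -0.5, 0, 0, 0, 0, 0, 0, 0, 0]
}}

```text
t: 14.12
ee_pos: [0.4254, -0.2856, 0.2186]
orientation: [-1.5, -2.758, -0.001]
contact_force: [0.0, -0.5, 1.0]
gripper_width: 1.001
gripper_force: 0.0
```

```bash
python3 -c "
from h import *
to([.426,-.2855,.095],123)"
```

```text
t 14.12 pos [ 0.4254 -0.2856  0.2186] psi 122.9 j6 -79.3 shift60 [-0.009  0.01   2.06 ] turn5 -0.01
```

Call:
{"method": "send_rows", "body": {
  "series": [0, 0, 0.55, 0, 0, 0, 0.55, 0, 0, 0, 0.55, 0, 0, 0, 0.41, 0, 0, 0, 0, 0]
}}

```text
t: 14.75
ee_pos: [0.4245, -0.2847, 0.0942]
orientation: [-1.498, -2.756, -0.002]
contact_force: [0.3, -0.0, -0.0]
gripper_width: 1.0
gripper_force: 0.0
```

Call:
{"method": "send_rows", "body": {
  "series": [0, 0, 0, 0, 0, 0, 0, 0, 0, 0, 0, 0, 0, 0, 0, 0, 0, 0, 0, 0, 0, 0, 0, 0, 0, 0, 0, 0, 0, 0, 0, 0, 0, 0, 0, 0, 0, 0, 0, 0],
  "gripper": 1,
  "squeeze": 8
}}

```text
t: 16.0
ee_pos: [0.4258, -0.286, 0.0962]
orientation: [-1.499, -2.76, -0.0]
contact_force: [0.1, 0.2, 0.1]
gripper_width: 0.172
gripper_force: 8.0
```

```bash
python3 -c "
from h import *
to([.426,-.2855,.095],123)
s=manip.sense();print(s['contact_force'],s['torque'],s['gripper_width']*93,s['gripper_force'])
a=snapshot('side')[235:315,240:320];b=snapshot('top')[190:250,380:460]
cv2.imwrite('pics/g.png',np.hstack([cv2.resize(a,(400,400)),cv2.resize(b,(400,400))]))"
```

```text
t 16.0 pos [ 0.4258 -0.286   0.0962] psi 123.0 j6 -79.3 shift60 [0.005 0.007 0.02 ] turn5 -0.0
[0.06235002 0.15099171 0.10746179] [-0.04704597 -0.09955518 -0.01846927] 16.03491995230478 7.998247146606445
```

View pics/g.png

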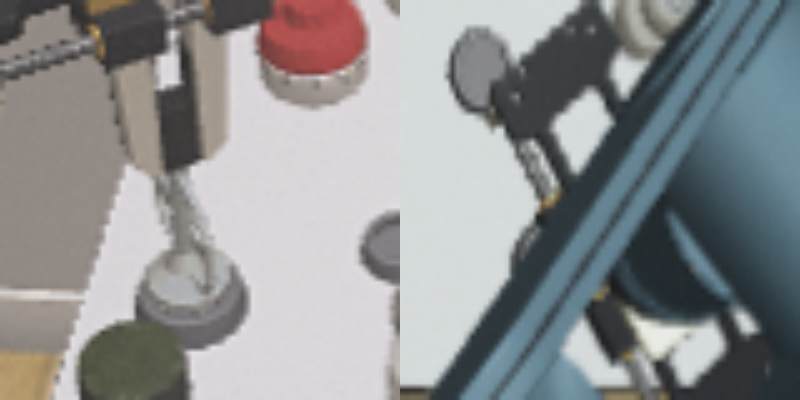

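Call:
{"method": "send_rows", "body": {
  "series": [0, 0, 0, 0, 0, 0, 0, 0, 0, 0, -0.2, 0, 0, 0, -0.3, 0, 0, 0, -0.5, 0, 0, 0, -0.5, 0, 0, 0, -0.5, 0, 0, 0, -0.25, 0, 0, 0, 0, 0],
  "squeeze": 40
}}

```text
t: 17.23
ee_pos: [0.4262, -0.2864, 0.2323]
orientation: [1.498, 2.759, -0.001]
contact_force: [0.4, 0.2, -1.5]
gripper_width: 0.167
gripper_force: 40.0
```

```bash
python3 -c "
from h import *
to([.5095,.187,.231],101.7)
s=manip.sense();print(s['contact_force'],s['torque'],s['gripper_width']*93,s['gripper_force'])"
```

```text
t 17.23 pos [ 0.4262 -0.2864  0.2323] psi 123.0 j6 -79.3 shift60 [5.862 5.459 0.011] turn5 4.26
[ 0.35316311  0.22527108 -1.51361457] [-0.0126424  -0.14209899 -0.0582793 ] 15.501927593988535 39.99828636646271
```

Call:
{"method": "send_rows", "body": {
  "series": [0.3, 0.28, 0, 0, 0.562, 0.523, 0, 0, 0.6, 0.56, 0, 0, 0.6, 0.56, 0, 0, 0.6, 0.56, 0, 0, 0.6, 0.56, 0, 0, 0.6, 0.56, 0, 0, 0.6, 0.56, 0, 0, 0.6, 0.56, 0, 0, 0.5, 0.456, 0, 0, 0.3, 0.28, 0, 0, 0, 0, 0, 1, 0, 0, 0, 1, 0, 0, 0, 1, 0, 0, 0, 1, 0, 0, 0, 0.26, 0, 0, 0, 0]
}}

```text
t: 19.35
ee_pos: [0.5087, 0.1873, 0.2304]
orientation: [-1.982, -2.436, 0.002]
contact_force: [-0.1, -0.5, -1.7]
gripper_width: 0.172
gripper_force: 40.0
```

```bash
python3 - <<'E'
from h import *
to([.5095,.187,.175],101.7)
s=manip.sense();print(s['contact_force'],s['torque'])
c=np.array(s["ee_pos"]); c[2]-=.0922
im=snapshot('side'); u=proj("side",c); print("foot px",u)
x,y=int(u[0])-30,int(u[1])-35
m=cv2.resize(im[y:y+60,x:x+60],(600,600),interpolation=cv2.INTER_CUBIC)
R=Ro.from_rotvec(s["orientation"]).as_matrix()
def dot(P,col):
    q=(proj("side",P)-[x,y]+.5)*10; cv2.circle(m,(int(q[0]),int(q[1])),3,col,-1)
for t in np.arange(0,6.28,.15):
    dot(c+[.02*np.cos(t),.02*np.sin(t),.014],(0,0,255))
    dot([.5095+.023*np.cos(t),.187+.023*np.sin(t),.062],(0,200,0))
dot(c,(255,0,0))
for a in(0,1):
  for k in(-1,1): dot(c+R[:,a]*k*.0165,(255,0,0)); dot(np.array([.5095,.187,.066])+(R[:,0]*k+R[:,1]*(2*a-1)*k)*.0085,(0,255,255))
cv2.imwrite('pics/p.png',m)
E
```

```text
t 19.35 pos [0.5087 0.1873 0.2304] psi 101.7 j6 -3.3 shift60 [-0.007  0.013  0.923] turn5 0.01
[-0.07272891 -0.47207728 -1.68322501] [-0.03661971 -0.1129277   0.03792741]
foot px [326.8397882  159.03140476]
```

View pics/p.png

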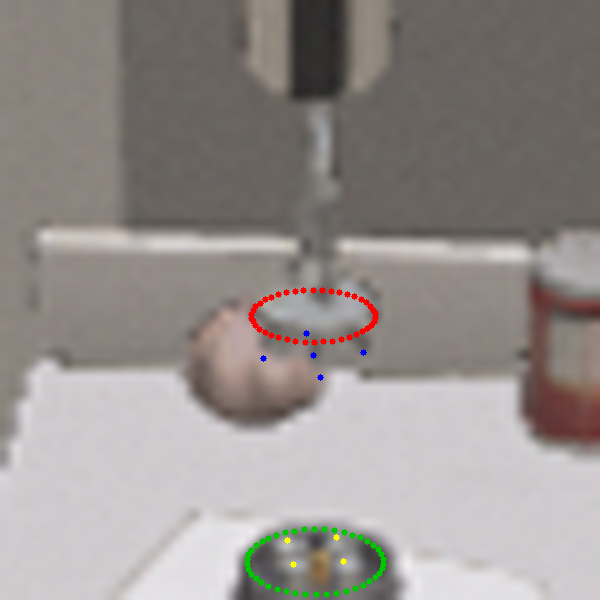

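Call:
{"method": "send_rows", "body": {
  "series": [-0.005, 0.01, 0.3, 0, 0, 0, 0.4, 0, 0, 0, 0.3, 0, 0, 0, 0.14, 0, 0, 0, 0, 0, 0, 0, 0, 0, 0, 0, 0.03, 0, 0, 0, 0.03, 0, 0, 0, 0.03, 0, 0, 0, 0.03, 0, 0, 0, 0, 0, 0, 0, 0, 0]
}}

```text
t: 20.9
ee_pos: [0.5099, 0.1872, 0.156]
orientation: [1.984, 2.436, 0.0]
contact_force: [-1.5, 0.2, 1.0]
gripper_width: 0.167
gripper_force: 40.0
```

```bash
python3 -c "
from h import *
to([.5095,.187,.1462],101.7)
s=manip.sense();print(s['contact_force'],s['torque'],s['gripper_width']*93,s['gripper_force'])"
```

```text
t 20.9 pos [0.5099 0.1872 0.156 ] psi 101.7 j6 -3.3 shift60 [-0.002 -0.007  0.163] turn5 -0.0
[-1.48446021  0.19431204  1.03618209] [-0.06890218  0.08813276 -0.00274489] 15.567895505967808 39.99919831752777
```

Call:
{"method": "send_rows", "body": {
  "series": [0, 0, 0.03, 0, 0, 0, 0.03, 0, 0, 0, 0.03, 0, 0, 0, 0.03, 0, 0, 0, 0, 0, 0, 0, 0, 0]
}}

```text
t: 21.65
ee_pos: [0.5099, 0.1872, 0.1486]
orientation: [1.984, 2.436, 0.0]
contact_force: [-1.4, -0.5, 5.4]
gripper_width: 0.168
gripper_force: 40.0
```

```bash
python3 -c "
from h import *
to([.5095,.187,.1462],101.7)
s=manip.sense();print(s['contact_force'],s['torque'],s['gripper_width']*93,s['gripper_force'])"
```

```text
t 21.65 pos [0.5099 0.1872 0.1486] psi 101.7 j6 -3.3 shift60 [-0.002 -0.007  0.041] turn5 -0.0
[-1.36471057 -0.45881686  5.37535132] [-0.15848817  0.27592814  0.02863702] 15.619073332280736 39.99999403953552
```

Call:
{"method": "send_rows", "body": {
  "series": [0, 0, 0, 0, 0, 0, 0.03, 0, 0, 0, 0.02, 0, 0, 0, 0.01, 0, 0, 0, 0, 0, 0, 0, 0, 0],
  "squeeze": 55
}}

```text
t: 22.4
ee_pos: [0.51, 0.1872, 0.1461]
orientation: [1.983, 2.435, 0.001]
contact_force: [-2.3, -0.6, 11.4]
gripper_width: 0.169
gripper_force: 55.0
```

```bash
python3 -c "
from h import *
to([.5095,.187,.1462],101.7)
s=manip.sense();print(s['contact_force'],s['torque'],s['gripper_width']*93,s['gripper_force'])"
```

```text
t 22.4 pos [0.51   0.1872 0.1461] psi 101.7 j6 -3.3 shift60 [-0.002 -0.009 -0.001] turn5 -0.0
[-2.31731051 -0.62318175 11.40933023] [-0.20469333  0.86519123 -0.01646709] 15.723711322348144 55.008705854415894
```

Call:
{"method": "send_rows", "body": {
  "series": [0, 0, 0.02, 0, 0, 0, 0, 0, 0, 0, 0, 0]
}}

```text
t: 22.78
ee_pos: [0.5101, 0.1872, 0.146]
orientation: [1.983, 2.435, 0.002]
contact_force: [-6.6, -1.1, 18.8]
gripper_width: 0.17
gripper_force: 55.0
```

```bash
python3 -c "
from h import *
s0=manip.sense()
im=snapshot('side');cv2.imwrite('pics/f.png',cv2.resize(im[125:205,290:370],(600,600),interpolation=2))
to([.5095,.187,.1462],101.7)
s=manip.sense();print(s['contact_force'],s['torque'],s['gripper_width']*93,s['gripper_force'])"
```

```text
t 22.82 pos [0.51   0.1872 0.146 ] psi 101.7 j6 -3.3 shift60 [-0.002 -0.01  -0.003] turn5 -0.0
[-5.59482657 -0.76638747 18.51614298] [-0.34674968  1.3953424   0.00362275] 15.559760138005531 55.02818763256073
```

View pics/f.png

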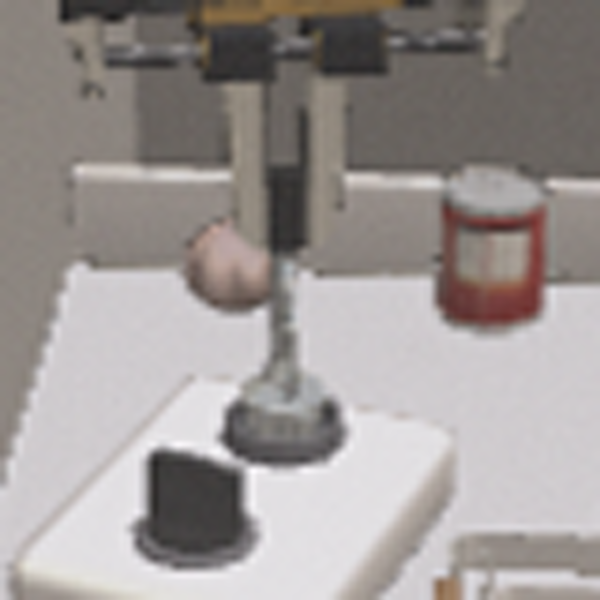

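The final view shows the beater upright with its flange low over the collar, at about (285,400) in the crop. The last press raised the force by about 7 N without lowering the tool, and its height matches the seated height, so the beater is home.

```bash
python3 -c "
from rig import sign_off
print(sign_off())"
```

```text
the job is handed in; nothing more can be done
None
```

The job is handed in at about 23 s: the knob was turned to its stop and sprang back, and the beater is meshed, pressed fully home and still held; the judge's verdict was not shown.

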